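# Tip the biofilm carriers out of the tilt tray

## Robot

A 7-joint arm with a two-finger parallel gripper is mounted at the origin on the work surface. World frame = base frame: x ahead of the robot, y to its left, z up, the work surface at z = 0. Lengths are in m, angles in rad, forces in N, time in s.
With the tool pointing down it reaches from about 0.4 to 0.9 m from the base axis. Payload 5.5 kg.
Tool frame: the origin (TCP) lies midway between the tips of the shut fingers; the grasp point (between the pads) lies 19 mm behind it; z points along the fingers, y is the line along which they close (so a half turn about z gives the same grasp; the last joint's range is limited). The gripper opens to 85 mm and grips with 20 to 120 N. Pads are 22 mm wide; open, the fingers measure 114 mm over their backs; the gripper's body (76 mm by 85 mm) begins 54 mm behind the grasp point. The pads swing forward as they close: fully open they stand 13 mm farther back than shut.
Start: joints at [1.461, 0.501, -0.427, 1.55, 0.221, 1.138, -0.21], TCP at [0.237, -0.605, 0.231] pointing down, gripper open.
Joint ranges: [-2.88, 2.88], [-0.31, 2.03], [-1.54, 1.56], [0.2, 2.42], [-1.41, 4.55], [0.19, 2.02], [-2.57, 2.57]. Speed limits (rad/s): [2.57, 2.57, 3.14, 3.14, 3.14, 3.14, 3.14].

## Interface

Orientations are given as a unit quaternion [w, x, y, z].
In Python, from plant import r, eyes, order gives the robot as it stands. The module is installed in compiled form; this text tells all that it offers.
- The arm moves only by the tool arm_command, never from a script. Its argument "motion" is text: rows parted by semicolons, each of 6 numbers parted by spaces: the shift along the tool's x, y, z in mm, then the turn, a rotation vector about the tool's x, y, z in degrees. A call has 1 to 12 rows; each row is the pose to reach, as a shift and turn from the pose commanded when the call began, along the tool's axes at that moment; what a row does not reach only later rows make up. A row lasts 1/8 s, in which the tool goes at most 62.5 mm and 10.7 degrees, less where a joint would pass 70% of its speed; a pose out of reach is approached as far as the arm can. A call with a gripper value outside its range is refused whole. "jaw" is the gripper's target within -1 to 1 (shut at 1, half-way at 0, fully open at -1), set as the call begins (left out, the last holds). The fingers move at their own pace and stop on an object; "grip_force" is the grip in N (left out, the last holds). Time passes only in rows, so rows that repeat a pose let the fingers close. It gives the time, the measured TCP pose, the force, the opening and the grip force at its end, in the units of the state.
- r.read_state(): the state, without advancing time (a new reading comes with each control period).
- eyes.read_camera(name): name is "side" or "top"; returns the picture (384x512x3 uint8, blue, green, red); there is no depth.
- eyes.camera_info(name): a dict with "K" (3x3 intrinsics, pixels), "rvec" (rotation vector, rad) and "tvec" (3), from world to camera coordinates, as OpenCV has them. Camera axes: x right, y down, z forward; pixel columns grow to the right and rows downward; lengths in m; the calibration is good to about 2 mm. A picture is of the moment at which its call begins. camera_info takes no time and is no camera call.
- order.hand_in(): hands the job in; it is judged then, once.
The state is a dict: "clock": time; "qpos": joint angles; "qvel": joint speeds; "joint_efforts": joint torques, N m; "position": TCP position; "tool_rot": TCP orientation; "wrist_force": force on the tool from outside, world axes, zero at the start; "wrist_torque": the same for the moment, N m; "opening": opening from 0.0 (shut) to 1.0 (fully open); "grasp_force": force on a finger pad.
Only numpy, scipy, OpenCV 4.12 (cv2) and the standard library are available. Lean on these libraries where they do the work, as an engineer would, in place of code of your own. Each camera call takes 0.05 s, during which the arm holds its last target. There are 200 camera calls.

## Task

Raise the green tilt tray slowly by its red handle until all four black biofilm carriers have slid into the white tub, then lower the tray gently, past level, until it really rests on the yellow-capped steel post; its hinge is stiff, so it stays wherever you leave it and has to be brought down until you feel the post. Then let go. Do not shift the post, the tub or the glassware, and do not bang or press the tray hard on the post.

Things in the scene. Friction and masses are not known exactly. Their poses are not given: they have to be found in the camera images.
- stand: fixed stand: steel base plate 165 x 200 x 6 mm, two blue uprights (98 mm tall, at x = +217, y = +-82 mm) carrying the hinge. Origin on the bench, straight below the tray's handle when the tray is level; x axis points from the handle towards the hinge and the tub, z up. The hinge axis runs along y at x = +220, z = +85 mm
- tray: green tilt tray, about 0.35 kg, level at the start. Origin mid-way on the hinge axis; it extends along its -x to the handle. Turns about its y: positive raises the handle, level 0, travel -0.3 to +0.95 rad. Floor top at z = 0, 4 mm thick, x -155 to +30 mm, inner width 110 mm; walls to z = +22 mm on three sides, open over the tub
- tray_hinge (a point): middle of the hinge axis. A stiff friction hinge (about 0.75 N m): the tray stays where it is left; moving the handle takes about 5 N up and 2 to 3 N down. The carriers start to slide at about 0.35 to 0.7 rad above level, as the unknown friction has it
- tray_rail (a point): mid-length of the underside of the tray's steel side rail, at y = -65 mm, z = -4 mm of the tray; the rail is 12 mm wide and 120 mm long (tray x = -155 to -35 mm). This is what lands on the post
- handle (a point): middle of the tray's red round handle bar: 12 mm thick, parallel to the hinge, 92 mm free between its two arms; 220 mm from the hinge axis, 9 mm above the plane of the tray's floor, 55 mm clear of the tray's end wall. A vertical gripper can pinch it from above; the bar can turn between the fingers
- post: loose upright steel post with a yellow cap, 28 mm diameter, 57 mm tall, 0.28 kg, standing on the base plate under the tray's side rail, half of it showing beside it. Origin centre of its underside. The tray is home when its rail rests on the post: as the post's place varies, 0.12 to 0.19 rad below level (handle 26 to 42 mm lower than when level)
- tub: white open tub, 150 (x) x 140 (y) x 50 mm, 3 mm walls, loose, 0.35 kg, on the bench under the tray's open end. Origin centre of its underside
- carrier0: black wheel-shaped plastic biofilm carrier, 30 mm diameter, 12 mm thick, 12 g, lying flat in the tray at the start. Origin centre of one flat side
- carrier1: black wheel-shaped plastic biofilm carrier, 30 mm diameter, 12 mm thick, 12 g, lying flat in the tray at the start. Origin centre of one flat side
- carrier2: black wheel-shaped plastic biofilm carrier, 30 mm diameter, 12 mm thick, 12 g, lying flat in the tray at the start. Origin centre of one flat side
- carrier3: black wheel-shaped plastic biofilm carrier, 30 mm diameter, 12 mm thick, 12 g, lying flat in the tray at the start. Origin centre of one flat side
- cylinder: clear empty measuring cylinder, 240 mm tall, foot 74 mm wide, beside the handle: leave it standing. Origin centre of its underside
- jar: amber sample jar with blue cap, 60 mm diameter, 85 mm tall: leave it. Origin centre of its underside
- dish: closed glass dish, 94 mm diameter, 18 mm tall: leave it. Origin centre of its underside
Not all that is in view belongs to the job. Leave any orange or purple look-alike of the carrier3 alone. What is shaped like the carrier1 but pink is not meant.

How it is judged:
By the outcome, as a careful person would: the job done as asked, in the order asked, and still so for the second after the job is handed in, with the robot touching nothing.
It also fails if it takes over 54 s, if anything falls off the work surface, if the arm or the gripper's body presses on something with over 40 N, if the wrist force passes 120 N, or if a joint passes its speed limit or range.

## Working session

There is one attempt and no reset: what is moved stays moved. The work goes in short steps, Python scripts to look and compute and a tool call to move; the robot and the scene stay as the last step left them, time stands still between calls to the robot, and variables do not carry over. Pictures are saved under pics/ and viewed, at most 10 in all, crops included, and the job is handed in when it is done.

Besides the shell and the picture viewer there is one more tool, called after "Emit:" as name(argument=value, ...) on one line, values as JSON. arm_command: Moves the arm, as the interface text tells. Its arguments: {"type":"object","properties":{"motion":{"type":"string"},"jaw":{"type":"number"},"grip_force":{"type":"number"}},"required":["motion"]}

```bash
mkdir -p pics; python3 - <<'E'
from plant import r, eyes, order
import cv2
for n in("side","top"):
    cv2.imwrite(f"pics/{n}0.png",eyes.read_camera(n)); i=eyes.camera_info(n); print(n,i)
s=r.read_state(); print(s)
E
```

```text
side {'K': array([[357.24739675,   0.        , 258.02130292],
       [  0.        , 357.24739675, 186.7594479 ],
       [  0.        ,   0.        ,   1.        ]]), 'rvec': array([ 2.25712476, -0.13310507,  0.0705375 ]), 'tvec': array([-0.59125653,  0.05218902,  0.73094506])}
top {'K': array([[384.75577059,   0.        , 256.62674151],
       [  0.        , 384.75577059, 192.12300847],
       [  0.        ,   0.        ,   1.        ]]), 'rvec': array([ 2.17935438, -2.16437989,  0.09650794]), 'tvec': array([-0.09021685,  0.56265642,  0.81324197])}
{'clock': 0.1, 'qpos': array([ 1.46116883,  0.50175364, -0.42680224,  1.55132532,  0.22077491,
        1.13830336, -0.21031761]), 'qvel': array([ 2.29158814e-03,  3.99369128e-04, -1.20504431e-04, -1.80417843e-03,
        1.85430447e-03,  1.00786978e-04, -2.70904020e-05]), 'joint_efforts': array([-1.15214157e-02, -5.70810056e+01, -5.83824769e+00, -2.81751859e+01,
        1.06417926e-02,  5.51474965e-03,  3.18347077e-05]), 'position': array([ 0.23650546, -0.6047843 ,  0.23037126]), 'tool_rot': array([-8.63297580e-04,  9.82673769e-01,  1.85341587e-01, -1.20893219e-04]), 'wrist_force': array([-0.16020346, -0.0762366 ,  0.84648604]), 'wrist_torque': array([ 0.04201489, -0.00715889, -0.06803507]), 'grasp_force': 0.0, 'opening': 1.002087656408398}
```

View pics/top0.png

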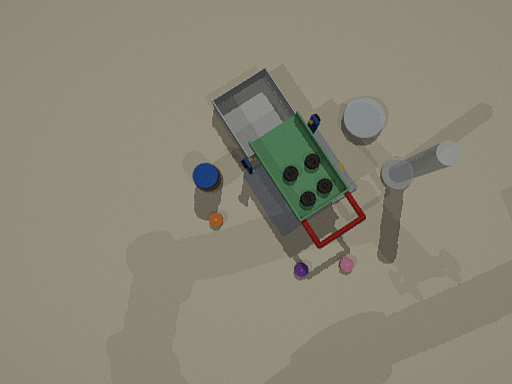

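View pics/side0.png

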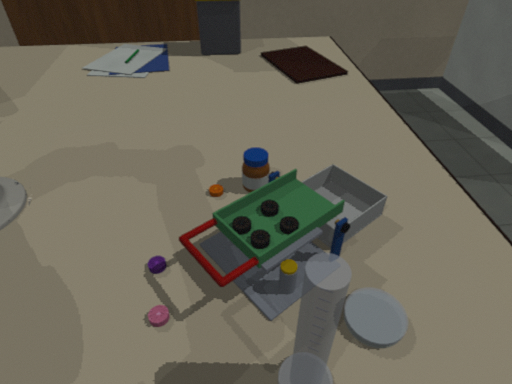

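Top view: tray with four black carriers (312,161), (290,174), (324,186), (308,199). The red bar runs (320,244)–(364,215), the post's yellow cap is at (341,166), and the cylinder's foot is at (397,173). The orange (216,220), purple (301,269) and pink (347,265) look-alikes lie outside the tray. The four black ones in the tray are the ones meant. I'll enlarge to confirm and get the pose.

```bash
cat > h.py <<'E'
import cv2, numpy as np
from plant import r, eyes, order
def cam(n):
    i=eyes.camera_info(n); return i["K"],cv2.Rodrigues(i["rvec"])[0],i["tvec"]
def back(n,uv,z):
    K,R,t=cam(n); d=R.T@np.linalg.solve(K,[*uv,1]); c=-R.T@t
    return c+d*(z-c[2])/d[2]
def proj(n,P):
    K,R,t=cam(n); p=(K@(R@np.atleast_2d(P).T+t[:,None])).T; return p[:,:2]/p[:,2:]
def W(pose,P,th=0.):
    """stand-frame -> world; pose x,y,yaw"""
    c,s=np.cos(pose[2]),np.sin(pose[2]); P=np.atleast_2d(P).astype(float)
    return P@np.array([[c,-s,0],[s,c,0],[0,0,1]]).T+[pose[0],pose[1],0]
def tray(P,th):
    P=np.atleast_2d(P).astype(float); c,s=np.cos(th),np.sin(th)
    # positive th raises -x side
    return np.c_[c*P[:,0]+s*P[:,2]+.22,P[:,1],-s*P[:,0]+c*P[:,2]+.085]
E
python3 - <<'E'
from h import *
from scipy.optimize import least_squares
I={n:cv2.imread(f"pics/{n}0.png") for n in("top","side")}
def mask(n,c):
    b,g,rr=[I[n][...,k].astype(int) for k in range(3)]
    m=(rr>90)&(g<40)&(b<50) if c=="r" else (g>rr*1.4)&(g>b*1.3)&(g>50)
    m=m.astype(np.uint8); k,l,s,_=cv2.connectedComponentsWithStats(m); return (l==1+np.argmax(s[1:,4])).astype(np.uint8)
# silhouette fit: handle (bar+arms) and tray
def poly(m):
    return cv2.findContours(m,cv2.RETR_EXTERNAL,cv2.CHAIN_APPROX_NONE)[0][0][:,0].astype(np.float32)
H={(n,c):cv2.convexHull(poly(mask(n,c)))[:,0] for n in I for c in "rg"}
# handle outer hull of the bar: ends at y=+-w
dirs=[np.array([np.cos(a),np.sin(a)]) for a in np.linspace(0,2*np.pi,24,endpoint=False)]
def res(p):
    o=[]
    x0,x1=-.155,.03
    box=[(x,y,z) for x in(x0-.003,x1) for y in(-.058,.058) for z in(-.004,.022)]
    ww=p[3]
    bar=[(-.22+a,y,.009+b) for a in(-.0045,.0045) for b in(-.0045,.0045) for y in(-ww,ww)]
    for n in I:
        for c,P in(("g",box),):
            q=proj(n,W(p,tray(P,0)))
            for d in dirs:o.append((q@d).max()-(H[n,c]@d).max())
        q=proj(n,W(p,tray(bar,0))); w=proj(n,W(p,[[0,0,.094],[.1,0,.094]])); ax=w[0]-w[1]; ax/=np.linalg.norm(ax)
        for a in np.radians([-60,-40,-20,0,20,40,60]):
            d=np.array([[np.cos(a),-np.sin(a)],[np.sin(a),np.cos(a)]])@ax
            o.append((q@d).max()-(H[n,"r"]@d).max())
    return np.array(o)
a=back("top",(342,230),.094);b=back("top",(290,120),.094); print(a,b)
f=least_squares(res,[a[0],a[1],np.arctan2(*(b-a)[[1,0]]),.05],loss="soft_l1",x_scale=[.01,.01,.05,.01])
print(f.x,np.degrees(f.x[2]),np.abs(f.fun).mean()); print(f.fun.round(1))
p=f.x; out=[]
for n,(u,v,w,h) in(("top",(200,60,220,230)),("side",(140,150,250,230))):
    J=I[n].copy(); J=cv2.resize(J[v:v+h,u:u+w],None,fx=2.4 if n=="top" else 2.3,fy=2.4 if n=="top" else 2.3,interpolation=cv2.INTER_CUBIC); k=2.4 if n=="top" else 2.3
    for P in(tray([[-.22,-.05,.009],[-.22,.05,.009]],0),tray([[0,-.06,0],[0,.06,0]],0),tray([[-.155,-.055,.022],[-.155,.055,.022],[.03,.055,.022],[.03,-.055,.022]],0)):
        q=((proj(n,W(p,P))-[u,v]+.5)*k).astype(np.int32); cv2.polylines(J,[q],False,(255,255,0),1)
    out.append(J[:520,:400] if 0 else cv2.resize(J,(400,int(J.shape[0]*400/J.shape[1]))))
h=max(o.shape[0] for o in out)
cv2.imwrite("pics/fit.png",np.hstack([cv2.copyMakeBorder(o,0,h-o.shape[0],0,0,0) for o in out]))
E
```

```text
[ 0.48260319 -0.25653117  0.094     ] [ 0.70505028 -0.15362641  0.094     ]
[ 0.480211   -0.25402041  0.57837264  0.04947619] 33.13831150249009 0.6368480019435951
[ 0.1  0.2  0.4  0.5 -0.5 -0.5 -0.2  0.2  0.6  1.   0.5  0.6  1.   1.2
  1.3  1.3  0.8  0.7  0.7  0.6  0.4  0.2 -0.4 -0.1 -1.  -0.2  0.4  0.8
  0.5 -0.5 -1.2  0.8 -0.   0.5  0.4  0.1  0.1  0.1  0.2  0.2 -0.1  1.1
  1.3  0.1  0.2  0.3  0.4  0.2  0.3  0.5  0.6  0.7  0.5  0.7  0.7  1.3
  2.5  3.5  2.2  0.7  0.1 -0.9]
```

View pics/fit.png

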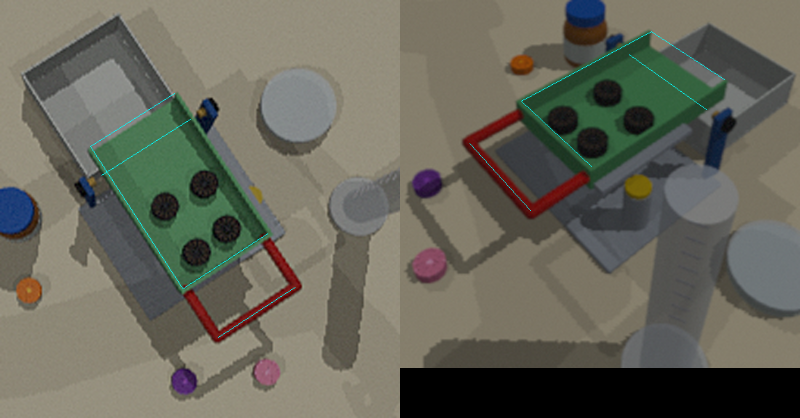

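The overlay matches the tray edges, hinge line and bar in both views. The four black carriers in the tray are confirmed. Next I'll locate the post and cylinder, and work out the rest angle and first move.

```bash
cat >> h.py <<'E'
from scipy.spatial.transform import Rotation as Ro
POSE=np.array([.4802,-.2540,.5784])
def toolrows(targets,yaw_y,cur=None,up=0.):
    """world TCP targets, tool y along yaw_y, z down -> rows relative to current pose"""
    s=r.read_state(); q=s["tool_rot"]; R0=Ro.from_quat([q[1],q[2],q[3],q[0]]); p0=s["position"] if cur is None else cur
    y=np.array([np.cos(yaw_y),np.sin(yaw_y),0]); z=np.array([0,0,-1.]); Rt=Ro.from_matrix(np.c_[np.cross(y,z),y,z])
    rv=np.degrees((R0.inv()*Rt).as_rotvec())
    return [np.r_[(R0.inv().apply(np.array(t)-p0))*1000,rv].round(1) for t in targets]
def handle(th): return W(POSE,tray([[-.22,0,.009]],th))[0]
E
python3 - <<'E'
from h import *
I=cv2.imread("pics/side0.png").astype(int)
b,g,rr=I[...,0],I[...,1],I[...,2]; m=((rr>120)&(g>100)&(b<60)).astype(np.uint8)
k,l,s,c=cv2.connectedComponentsWithStats(m)
for i in range(1,k):
    if s[i,4]>15: print("yellow",s[i],c[i],back("side",c[i],.058))
inv=lambda P:(W((0,0,-POSE[2]),P-np.r_[POSE[:2],0]))
i=1+np.argmax(s[1:,4]); P=inv(back("side",c[i],.060)); print("post stand",P)
xp=P[0,0]
from scipy.optimize import brentq
f=lambda th:(lambda a,b:(a[1]-b[1]))(*[(lambda x:(x,.085-0.004*np.cos(th)+0)) (0)]*2)
# rail underside height at stand x: solve
def h(x,th):
    u=(x-.22+.004*np.sin(th))/np.cos(th); return .085-np.sin(th)*u-.004*np.cos(th)
for d in(-.014,0): print("rest th",brentq(lambda t:h(xp+d,t)-.063,-.3,.1))
print("cyl",back("top",(397,173),0),back("top",(448,153),.24), inv(back("top",(397,173),0)))
for t in(0,.4,.6,.8,.9,-.15): print(t,handle(t).round(4))
H=handle(0)
print(toolrows([H+[0,0,.14],H+[0,0,-.017]],POSE[2]))
E
```

```text
post stand [[ 0.119842   -0.07959741  0.06      ]]
rest th -0.15596852299296124
rest th -0.17720236408759446
cyl [ 0.6111485  -0.40264344  0.        ] [ 0.60967162 -0.39971398  0.24      ] [[ 0.02838709 -0.19605243  0.        ]]
0 [ 0.4802 -0.254   0.094 ]
0.4 [ 0.4977 -0.2426  0.179 ]
0.6 [ 0.5166 -0.2302  0.2166]
0.8 [ 0.5415 -0.214   0.2491]
0.9 [ 0.5558 -0.2046  0.2629]
-0.15 [ 0.4811 -0.2534  0.061 ]
[array([ 3.547e+02, -2.379e+02, -3.200e+00, -1.000e-01, -1.000e-01,
       -1.018e+02]), array([ 3.547e+02, -2.376e+02,  1.538e+02, -1.000e-01, -1.000e-01,
       -1.018e+02])]
```

Emit:
arm_command(motion="32 -22 0 0 0 -9.5; 65 -43 0 0 0 -19; 97 -65 0 0 0 -28; 129 -87 0 0 0 -37; 161 -108 0 0 0 -46.5; 194 -130 0 0 0 -56; 226 -151 0 0 0 -65; 258 -173 0 0 0 -74; 290 -195 0 0 0 -83; 323 -216 0 0 0 -92.5; 354.5 -238 0 0 0 -101.8; 354.5 -238 0 0 0 -101.8", jaw=0, grip_force=40)

```text
clock: 1.6
position: [0.4819, -0.2507, 0.2314]
tool_rot: [0.0, 0.473, 0.881, 0.001]
wrist_force: [-0.3, 0.1, 0.4]
opening: 0.503
grasp_force: 0.0
```

```bash
python3 - <<'E'
from h import *
s=r.read_state(); print(s["clock"],s["position"],s["tool_rot"],s["qpos"].round(2),s["opening"])
H=handle(0); print(toolrows([H+[0,0,-.017]],POSE[2]))
a=eyes.read_camera("top")[60:290,200:420]; b=eyes.read_camera("side")[100:330,140:390]
cv2.imwrite("pics/near.png",cv2.resize(np.hstack([a,b]),None,fx=1.7,fy=1.7,interpolation=cv2.INTER_CUBIC))
E
```

```text
1.6 [ 0.48191639 -0.25069626  0.23139892] [3.37624337e-05 4.72748709e-01 8.81196612e-01 1.09004755e-03] [ 1.18  0.43 -0.94  1.81  0.38  1.1   0.69] 0.5030368020673773
[array([-2.000e+00, -3.600e+00,  1.544e+02,  1.000e-01, -1.000e-01,
        4.000e-01])]
```

View pics/near.png

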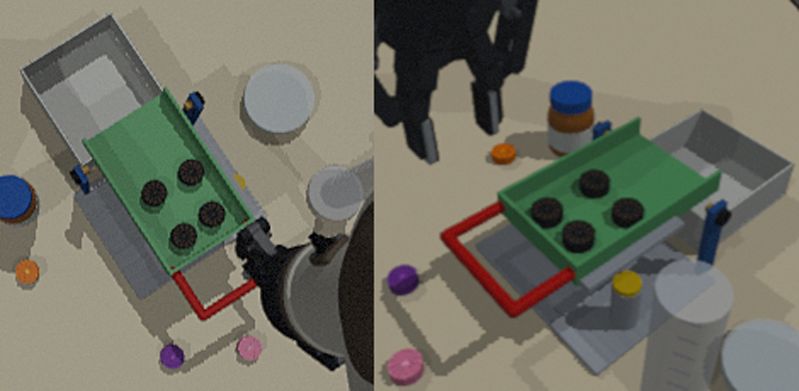

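Side view: fingers hang at (430,150) and (490,120) in the crop, and the bar runs (445,235)–(515,308) below them. I'll correct the offset and descend to just above the bar.

Emit:
arm_command(motion="-1 -2 20 0 0 0.2; -2 -3.5 45 0 0 0.4; -2 -3.5 70 0 0 0.4; -2 -3.5 90 0 0 0.4; -2 -3.5 100 0 0 0.4; -2 -3.5 100 0 0 0.4; -2 -3.5 100 0 0 0.4")

```text
clock: 2.58
position: [0.4791, -0.2583, 0.132]
tool_rot: [0.001, 0.479, 0.878, 0.0]
wrist_force: [0.1, -0.0, 0.2]
opening: 0.502
grasp_force: 0.0
```

```bash
python3 - <<'E'
from h import *
s=r.read_state(); print(s["clock"],s["position"],s["wrist_force"])
H=handle(0); print(toolrows([H+[0,0,-.017]],POSE[2]), proj("side",s["position"]))
b=eyes.read_camera("side")[130:310,130:330]
cv2.imwrite("pics/near2.png",cv2.resize(b,None,fx=3,fy=3,interpolation=cv2.INTER_CUBIC))
E
```

```text
2.575 [ 0.47905022 -0.25833072  0.13199459] [ 0.08212552 -0.03756389  0.15040336]
[array([ 3.1,  3.3, 55. ,  0. ,  0.1, -0.4])] [[197.50827631 243.75446052]]
```

View pics/near2.png

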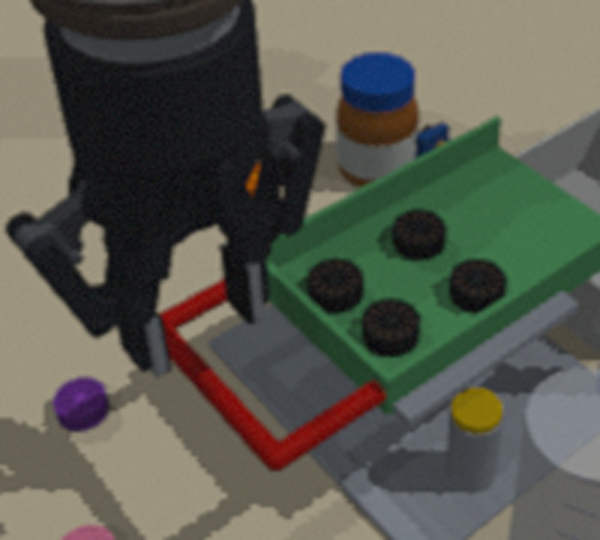

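The finger tips straddle the bar: crop (160,365) and (255,310), midpoint matching the projected TCP. I'll undo the small overcorrection, descend and close.

Emit:
arm_command(motion="2 2 8 0 0 -0.4; 3 3 20 0 0 -0.4; 3 3 32 0 0 -0.4; 3 3 44 0 0 -0.4; 3 3 55 0 0 -0.4; 3 3 55 0 0 -0.4; 3 3 55 0 0 -0.4")

```text
clock: 3.5
position: [0.4795, -0.254, 0.0764]
tool_rot: [0.0, 0.476, 0.88, 0.0]
wrist_force: [-0.2, -0.4, 0.2]
opening: 0.501
grasp_force: 0.0
```

```bash
python3 - <<'E'
from h import *
s=r.read_state(); print(s["clock"],s["position"],s["wrist_force"])
H=handle(0); print(toolrows([H+[0,0,-.017]],POSE[2]))
E
```

```text
3.5 [ 0.47954749 -0.25395374  0.07641881] [-0.24105439 -0.44822983  0.15986693]
[array([-0.4,  0.5, -0.6,  0. ,  0. ,  0. ])]
```

Emit:
arm_command(motion="0 0 0 0 0 0; 0 0 0 0 0 0; 0 0 0 0 0 0; 0 0 0 0 0 0; 0 0 0 0 0 0", jaw=1, grip_force=40)

```text
clock: 4.12
position: [0.4798, -0.2541, 0.0766]
tool_rot: [0.0, 0.476, 0.879, 0.0]
wrist_force: [1.1, 0.1, 0.8]
opening: 0.124
grasp_force: 39.0
```

```bash
python3 - <<'E'
from h import *
s=r.read_state(); print({k:s[k] for k in("clock","position","wrist_force","wrist_torque","opening","grasp_force","tool_rot")})
p=s["position"]; off=p-handle(0)
print(off); 
print(np.array(toolrows([handle(t)+off for t in np.arange(0,.86,.04)],POSE[2])))
E
```

```text
{'clock': 4.125, 'position': array([ 0.47976904, -0.25408604,  0.07660457]), 'wrist_force': array([1.14684385, 0.12090379, 0.84627859]), 'wrist_torque': array([ 0.02907895, -0.24227709, -0.0118296 ]), 'opening': 0.12406689171972264, 'grasp_force': 38.97949934005737, 'tool_rot': array([4.84371921e-04, 4.75910258e-01, 8.79493706e-01, 1.10273587e-04])}
[-4.30959649e-04 -8.60398583e-05 -1.73954297e-02]
[[ 0.000e+00  0.000e+00  0.000e+00  0.000e+00  0.000e+00  0.000e+00]
 [-0.000e+00  5.000e-01 -8.800e+00  0.000e+00  0.000e+00  0.000e+00]
 [-0.000e+00  1.400e+00 -1.760e+01  0.000e+00  0.000e+00  0.000e+00]
 [-0.000e+00  2.700e+00 -2.630e+01  0.000e+00  0.000e+00  0.000e+00]
 [-0.000e+00  4.300e+00 -3.490e+01  0.000e+00  0.000e+00  0.000e+00]
 [-0.000e+00  6.200e+00 -4.350e+01  0.000e+00  0.000e+00  0.000e+00]
 [-0.000e+00  8.500e+00 -5.200e+01  0.000e+00  0.000e+00  0.000e+00]
 [-0.000e+00  1.110e+01 -6.040e+01  0.000e+00  0.000e+00  0.000e+00]
 [-1.000e-01  1.400e+01 -6.870e+01  0.000e+00  0.000e+00  0.000e+00]
 [-1.000e-01  1.730e+01 -7.690e+01  0.000e+00  0.000e+00  0.000e+00]
 [-1.000e-01  2.090e+01 -8.490e+01  0.000e+00  0.000e+00  0.000e+00]
 [-1.000e-01  2.480e+01 -9.280e+01  0.000e+00  0.000e+00  0.000e+00]
 [-1.000e-01  2.910e+01 -1.006e+02  0.000e+00  0.000e+00  0.000e+00]
 [-1.000e-01  3.360e+01 -1.081e+02  0.000e+00  0.000e+00  0.000e+00]
 [-1.000e-01  3.850e+01 -1.155e+02  0.000e+00  0.000e+00  0.000e+00]
 [-1.000e-01  4.360e+01 -1.226e+02  0.000e+00  0.000e+00  0.000e+00]
 [-1.000e-01  4.900e+01 -1.296e+02  0.000e+00  0.000e+00  0.000e+00]
 [-1.000e-01  5.470e+01 -1.363e+02  0.000e+00  0.000e+00  0.000e+00]
 [-1.000e-01  6.060e+01 -1.428e+02  0.000e+00  0.000e+00  0.000e+00]
 [-1.000e-01  6.680e+01 -1.490e+02  0.000e+00  0.000e+00  0.000e+00]
 [-1.000e-01  7.330e+01 -1.550e+02  0.000e+00  0.000e+00  0.000e+00]
 [-2.000e-01  8.000e+01 -1.608e+02  0.000e+00  0.000e+00  0.000e+00]]
```

Emit:
arm_command(motion="0 0.3 -4.4 0 0 0; 0 0.5 -8.8 0 0 0; 0 0.9 -13.2 0 0 0; 0 1.4 -17.6 0 0 0; 0 2 -22 0 0 0; 0 2.7 -26.3 0 0 0; 0 3.5 -30.6 0 0 0; 0 4.3 -34.9 0 0 0; 0 5.2 -39.2 0 0 0; 0 6.2 -43.5 0 0 0; 0 7.3 -47.8 0 0 0; 0 8.5 -52 0 0 0")

```text
clock: 5.62
position: [0.4863, -0.2497, 0.1283]
tool_rot: [0.0, 0.476, 0.879, -0.0]
wrist_force: [4.0, -2.3, -8.0]
opening: 0.122
grasp_force: 38.8
```

```bash
cat > up.py <<'E'
from h import *
import sys
s=r.read_state(); print({k:s[k] for k in("clock","position","wrist_force","opening","grasp_force","tool_rot")})
p=s["position"]; off=np.array([-4.3e-4,-1e-4,-.0174])
from scipy.optimize import minimize_scalar
th=minimize_scalar(lambda t:np.sum((handle(t)+off-p)**2),bounds=(-.3,1),method="bounded").x
print("th",th,"err",p-handle(th)-off)
if len(sys.argv)>2:
    cmd=float(sys.argv[1]); e=float(sys.argv[2]); n=int(sys.argv[3])
    # rows relative to the commanded pose at angle cmd
    print(np.array(toolrows([handle(t)+off for t in np.linspace(cmd,e,n+1)[1:]],POSE[2],cur=handle(cmd)+off))[:,:3])
E
python3 up.py .24 .40 12
```

```text
{'clock': 5.625, 'position': array([ 0.48627897, -0.24967145,  0.12828617]), 'wrist_force': array([ 3.97336348, -2.29871571, -7.97873588]), 'opening': 0.1221081801883945, 'grasp_force': 38.80355358123779, 'tool_rot': array([ 2.03062310e-05,  4.75977334e-01,  8.79457540e-01, -1.10449339e-04])}
th 0.2377530631237026 err [-0.00044794 -0.00011351  0.00012506]
[[ -0.    0.8  -2.8]
 [ -0.    1.7  -5.6]
 [ -0.    2.6  -8.4]
 [ -0.    3.6 -11.2]
 [ -0.    4.5 -14. ]
 [ -0.    5.6 -16.7]
 [ -0.    6.6 -19.5]
 [ -0.    7.7 -22.2]
 [ -0.    8.8 -24.9]
 [ -0.   10.  -27.6]
 [ -0.   11.2 -30.3]
 [ -0.   12.4 -32.9]]
```

Tracks well. Continue to 0.40 rad at a slower pace.

Emit:
arm_command(motion="0 0.8 -2.8 0 0 0; 0 1.7 -5.6 0 0 0; 0 2.6 -8.4 0 0 0; 0 3.6 -11.2 0 0 0; 0 4.5 -14 0 0 0; 0 5.6 -16.7 0 0 0; 0 6.6 -19.5 0 0 0; 0 7.7 -22.2 0 0 0; 0 8.8 -24.9 0 0 0; 0 10 -27.6 0 0 0; 0 11.2 -30.3 0 0 0; 0 12.4 -32.9 0 0 0")

```text
clock: 7.12
position: [0.4961, -0.2433, 0.1612]
tool_rot: [-0.0, 0.476, 0.879, -0.001]
wrist_force: [2.1, -5.0, -7.0]
opening: 0.121
grasp_force: 38.8
```

```bash
python3 up.py .40 .54 12; python3 - <<'E'
from h import *
cv2.imwrite("pics/up1.png",np.hstack([eyes.read_camera(n)[40:330,120:420] for n in("top","side")]))
E
```

```text
{'clock': 7.125, 'position': array([ 0.49607523, -0.24326734,  0.16123403]), 'wrist_force': array([ 2.1225735 , -5.01548612, -7.01738905]), 'opening': 0.12105613878463581, 'grasp_force': 38.844600319862366, 'tool_rot': array([-3.93656790e-04,  4.76206043e-01,  8.79333374e-01, -6.82724218e-04])}
th 0.396160239494185 err [-0.00087028 -0.00038096  0.00043774]
[[  0.    1.1  -2.3]
 [  0.    2.2  -4.6]
 [  0.    3.4  -6.9]
 [  0.    4.6  -9.2]
 [  0.    5.8 -11.5]
 [  0.    7.  -13.7]
 [  0.    8.3 -15.9]
 [  0.    9.6 -18.2]
 [  0.   10.9 -20.4]
 [  0.   12.3 -22.6]
 [  0.   13.6 -24.7]
 [  0.   15.  -26.9]]
```

View pics/up1.png

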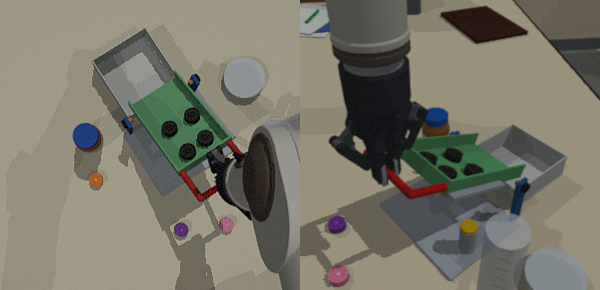

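At 0.40 rad all four carriers are still on the tray (crop (169,129), (192,116), (205,139), (187,152)). Keep raising.

Emit:
arm_command(motion="0 1.1 -2.3 0 0 0; 0 2.2 -4.6 0 0 0; 0 3.4 -6.9 0 0 0; 0 4.6 -9.2 0 0 0; 0 5.8 -11.5 0 0 0; 0 7 -13.7 0 0 0; 0 8.3 -15.9 0 0 0; 0 9.6 -18.2 0 0 0; 0 10.9 -20.4 0 0 0; 0 12.3 -22.6 0 0 0; 0 13.6 -24.7 0 0 0; 0 15 -26.9 0 0 0")

```text
clock: 8.72
position: [0.5077, -0.2357, 0.1877]
tool_rot: [-0.001, 0.476, 0.879, -0.001]
wrist_force: [-1.1, -5.7, -4.7]
opening: 0.122
grasp_force: 38.8
```

```bash
cat > blk.py <<'E'
from h import *
import time
I=eyes.read_camera("top"); m=(I.max(2)<45).astype(np.uint8); m[:,370:]=0; m[230:]=0
k,l,s,c=cv2.connectedComponentsWithStats(m)
print([(tuple(s[i].tolist()),) for i in range(1,k) if s[i,4]>20])
E
python3 up.py .54 .68 12; python3 blk.py
```

```text
{'clock': 8.725, 'position': array([ 0.50770683, -0.23565055,  0.18770368]), 'wrist_force': array([-1.07150359, -5.72327378, -4.74937439]), 'opening': 0.12233251080450996, 'grasp_force': 38.84378492832184, 'tool_rot': array([-0.0010344 ,  0.47643363,  0.87920879, -0.00135353])}
th 0.5311984604641626 err [-0.00126532 -0.00061617  0.00089913]
[[  0.    1.4  -2.1]
 [  0.    2.9  -4.3]
 [  0.    4.3  -6.4]
 [  0.    5.8  -8.5]
 [  0.    7.3 -10.6]
 [  0.    8.9 -12.6]
 [  0.   10.4 -14.6]
 [  0.   12.  -16.7]
 [  0.   13.6 -18.7]
 [  0.   15.2 -20.7]
 [  0.   16.9 -22.6]
 [  0.   18.6 -24.6]]
[((310, 117, 8, 14, 34),), ((298, 140, 16, 15, 183),), ((276, 152, 16, 17, 185),), ((310, 159, 17, 17, 207),), ((241, 160, 7, 9, 30),), ((351, 168, 19, 62, 488),), ((293, 172, 16, 18, 209),), ((334, 176, 8, 10, 39),), ((324, 182, 27, 48, 522),)]
```

Emit:
arm_command(motion="0 1.4 -2.1 0 0 0; 0 2.9 -4.3 0 0 0; 0 4.3 -6.4 0 0 0; 0 5.8 -8.5 0 0 0; 0 7.3 -10.6 0 0 0; 0 8.9 -12.6 0 0 0; 0 10.4 -14.6 0 0 0; 0 12 -16.7 0 0 0; 0 13.6 -18.7 0 0 0; 0 15.2 -20.7 0 0 0; 0 16.9 -22.6 0 0 0; 0 18.6 -24.6 0 0 0")

```text
clock: 10.28
position: [0.5222, -0.2262, 0.2123]
tool_rot: [-0.002, 0.477, 0.879, -0.002]
wrist_force: [-4.3, -6.9, -1.2]
opening: 0.119
grasp_force: 38.9
```

```bash
python3 up.py .68 .80 12; python3 blk.py
```

```text
{'clock': 10.275, 'position': array([ 0.52215355, -0.22622566,  0.21227954]), 'wrist_force': array([-4.2779316 , -6.93861425, -1.19293929]), 'opening': 0.1192069528098022, 'grasp_force': 38.89618098735809, 'tool_rot': array([-0.00183083,  0.47675447,  0.8790314 , -0.00237122])}
th 0.6663389885228851 err [-0.00167992 -0.00089399  0.00162003]
[[  0.    1.5  -1.7]
 [  0.    2.9  -3.3]
 [  0.    4.4  -4.9]
 [  0.    5.9  -6.5]
 [  0.    7.4  -8.1]
 [  0.    9.   -9.7]
 [  0.   10.5 -11.3]
 [  0.   12.1 -12.8]
 [  0.   13.6 -14.4]
 [  0.   15.2 -15.9]
 [  0.   16.9 -17.4]
 [  0.   18.5 -18.9]]
[((244, 102, 32, 39, 491),), ((311, 121, 7, 9, 27),), ((347, 135, 23, 90, 850),), ((241, 160, 7, 9, 30),), ((331, 164, 8, 9, 37),), ((321, 170, 41, 60, 643),)]
```

```bash
python3 - <<'E'
from h import *
a=eyes.read_camera("top")[60:210,200:350]; b=eyes.read_camera("side")[130:280,240:400]
cv2.imwrite("pics/up2.png",cv2.resize(np.hstack([a,b]),None,fx=2.5,fy=2.5,interpolation=cv2.INTER_CUBIC))
E
```

```text
(no output)
```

View pics/up2.png

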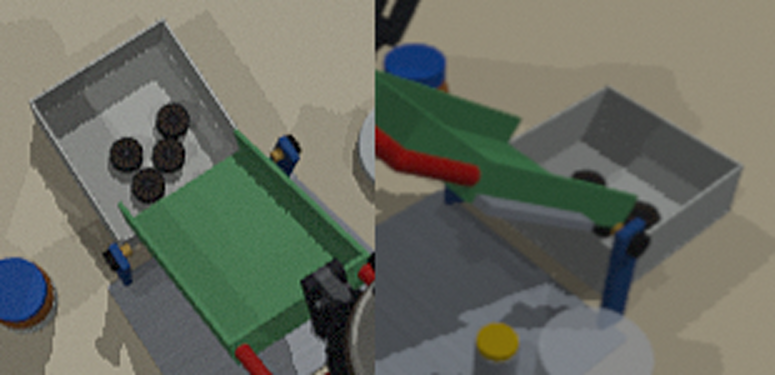

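All four carriers are in the tub (top crop (172,121), (126,154), (168,156), (148,185)) and the tray is empty. Lowering.

```bash
python3 up.py .68 .32 12; python3 up.py .32 0 12|tail -12;  python3 up.py 0 -.10 10|tail -10
```

```text
{'clock': 10.425, 'position': array([ 0.52233637, -0.22608836,  0.21252433]), 'wrist_force': array([-4.68983785, -6.5179267 ,  1.15783928]), 'opening': 0.12125933417573342, 'grasp_force': 39.091726541519165, 'tool_rot': array([-0.00166677,  0.47667353,  0.8790758 , -0.00230385])}
th 0.6678403982877922 err [-0.00167711 -0.00087422  0.00161368]
[[ -0.   -4.3   5.1]
 [ -0.   -8.4  10.2]
 [ -0.  -12.3  15.5]
 [ -0.  -16.1  20.9]
 [ -0.  -19.7  26.5]
 [ -0.1 -23.2  32.1]
 [ -0.1 -26.4  37.8]
 [ -0.1 -29.6  43.7]
 [ -0.1 -32.5  49.6]
 [ -0.1 -35.2  55.6]
 [ -0.1 -37.8  61.7]
 [ -0.1 -40.2  67.8]]
[[ -0.   -2.    5.5]
 [ -0.   -3.8  11.1]
 [ -0.   -5.5  16.7]
 [ -0.   -7.   22.4]
 [ -0.   -8.3  28.1]
 [ -0.   -9.6  33.9]
 [ -0.  -10.6  39.6]
 [ -0.  -11.5  45.4]
 [ -0.1 -12.3  51.3]
 [ -0.1 -12.9  57.1]
 [ -0.1 -13.3  63. ]
 [ -0.1 -13.6  68.8]]
[[-0.  -0.1  2.2]
 [-0.  -0.1  4.4]
 [-0.  -0.1  6.6]
 [-0.  -0.1  8.8]
 [-0.  -0.1 11. ]
 [-0.  -0.1 13.2]
 [-0.  -0.  15.4]
 [-0.   0.1 17.6]
 [-0.   0.2 19.8]
 [-0.   0.3 22. ]]
```

Emit:
arm_command(motion="0 -4.3 5.1 0 0 0; 0 -8.4 10.2 0 0 0; 0 -12.3 15.5 0 0 0; 0 -16.1 20.9 0 0 0; 0 -19.7 26.5 0 0 0; 0 -23.2 32.1 0 0 0; 0 -26.4 37.8 0 0 0; 0 -29.6 43.7 0 0 0; 0 -32.5 49.6 0 0 0; 0 -35.2 55.6 0 0 0; 0 -37.8 61.7 0 0 0; 0 -40.2 67.8 0 0 0")

```text
clock: 11.92
position: [0.4909, -0.2467, 0.1457]
tool_rot: [0.0, 0.476, 0.879, -0.001]
wrist_force: [-1.9, -3.8, 3.9]
opening: 0.12
grasp_force: 40.8
```

Emit:
arm_command(motion="0 -2 5.5 0 0 0; 0 -3.8 11.1 0 0 0; 0 -5.5 16.7 0 0 0; 0 -7 22.4 0 0 0; 0 -8.3 28.1 0 0 0; 0 -9.6 33.9 0 0 0; 0 -10.6 39.6 0 0 0; 0 -11.5 45.4 0 0 0; 0 -12.3 51.3 0 0 0; 0 -12.9 57.1 0 0 0; 0 -13.3 63 0 0 0; 0 -13.6 68.8 0 0 0")

```text
clock: 13.42
position: [0.4798, -0.254, 0.076]
tool_rot: [0.0, 0.476, 0.879, -0.0]
wrist_force: [-2.4, -5.0, 3.2]
opening: 0.123
grasp_force: 42.4
```

```bash
python3 up.py
```

```text
{'clock': 13.425, 'position': array([ 0.47980131, -0.25399801,  0.07598721]), 'wrist_force': array([-2.40676451, -4.99009623,  3.23222511]), 'opening': 0.12267861215195107, 'grasp_force': 42.38556683063507, 'tool_rot': array([ 5.32680079e-05,  4.76131548e-01,  8.79374039e-01, -2.12840424e-04])}
th -0.0027668861049320133 err [ 5.14529476e-05  1.15145037e-04 -4.04566739e-06]
```

Emit:
arm_command(motion="0 -0.1 2.2 0 0 0; 0 -0.1 4.4 0 0 0; 0 -0.1 6.6 0 0 0; 0 -0.1 8.8 0 0 0; 0 -0.1 11 0 0 0; 0 -0.1 13.2 0 0 0; 0 0 15.4 0 0 0; 0 0.1 17.6 0 0 0; 0 0.2 19.2 0 0 0; 0 0.2 20.5 0 0 0")

```text
clock: 14.68
position: [0.4799, -0.2539, 0.0555]
tool_rot: [-0.0, 0.476, 0.879, -0.0]
wrist_force: [-1.8, -4.5, 2.2]
opening: 0.124
grasp_force: 42.8
```

```bash
python3 up.py
```

```text
{'clock': 14.675, 'position': array([ 0.47992348, -0.25388054,  0.05552177]), 'wrist_force': array([-1.82223216, -4.50906753,  2.2365347 ]), 'opening': 0.12431924352573871, 'grasp_force': 42.838202118873596, 'tool_rot': array([-4.44882214e-05,  4.76155072e-01,  8.79361306e-01, -1.98952471e-04])}
th -0.09579415418390753 err [2.97071693e-05 1.38656035e-04 5.53300080e-06]
```

Baseline force is about 2 N. Now creep down in small steps.

Emit:
arm_command(motion="0 0 0.7 0 0 0; 0 0.1 1.4 0 0 0; 0 0.1 2.1 0 0 0; 0 0.1 2.8 0 0 0; 0 0.1 3.5 0 0 0; 0 0.2 4.2 0 0 0")

```text
clock: 15.42
position: [0.4802, -0.2537, 0.0514]
tool_rot: [0.0, 0.476, 0.879, -0.0]
wrist_force: [-1.8, -3.8, 3.3]
opening: 0.123
grasp_force: 42.9
```

Emit:
arm_command(motion="0 0 0.7 0 0 0; 0 0.1 1.4 0 0 0; 0 0.1 2.1 0 0 0; 0 0.1 2.8 0 0 0; 0 0.2 3.5 0 0 0; 0 0.2 4.2 0 0 0")

```text
clock: 16.18
position: [0.4804, -0.2536, 0.0472]
tool_rot: [0.0, 0.476, 0.879, -0.0]
wrist_force: [-1.4, -5.3, 2.2]
opening: 0.123
grasp_force: 43.1
```

Emit:
arm_command(motion="0 0 0.5 0 0 0; 0 0.1 1 0 0 0; 0 0.1 1.5 0 0 0; 0 0.1 2 0 0 0; 0 0.1 2 0 0 0")

```text
clock: 16.8
position: [0.4806, -0.2535, 0.0452]
tool_rot: [0.0, 0.476, 0.879, -0.0]
wrist_force: [-0.8, -4.6, 1.6]
opening: 0.12
grasp_force: 43.0
```

Emit:
arm_command(motion="0 0 0.4 0 0 0; 0 0.1 0.8 0 0 0; 0 0.1 1.2 0 0 0; 0 0.1 1.5 0 0 0")

```text
clock: 17.3
position: [0.4807, -0.2534, 0.0439]
tool_rot: [0.0, 0.476, 0.879, -0.0]
wrist_force: [-1.8, -4.3, 4.5]
opening: 0.124
grasp_force: 43.3
```

Emit:
arm_command(motion="0 0 0.3 0 0 0; 0 0.1 0.6 0 0 0; 0 0.1 1 0 0 0")

```text
clock: 17.68
position: [0.4808, -0.2534, 0.0433]
tool_rot: [0.0, 0.476, 0.879, -0.0]
wrist_force: [-3.7, -3.2, 10.2]
opening: 0.122
grasp_force: 43.8
```

Emit:
arm_command(motion="0 0 0.3 0 0 0; 0 0.1 0.6 0 0 0; 0 0.1 1 0 0 0")

```text
clock: 18.05
position: [0.4808, -0.2533, 0.0428]
tool_rot: [0.0, 0.476, 0.879, -0.001]
wrist_force: [-4.7, -4.2, 15.3]
opening: 0.123
grasp_force: 44.4
```

Contact felt: force rose 2 → 4.5 → 10 → 15 N at 33 mm of drop. I'll ease the press slightly, without lifting, then let go.

Emit:
arm_command(motion="0 0 -0.4 0 0 0; 0 0 -0.9 0 0 0; 0 0 -0.9 0 0 0")

```text
clock: 18.42
position: [0.4808, -0.2533, 0.0431]
tool_rot: [0.0, 0.476, 0.879, -0.0]
wrist_force: [-2.8, -4.9, 6.9]
opening: 0.123
grasp_force: 43.4
```

```bash
python3 up.py
```

```text
{'clock': 18.425, 'position': array([ 0.48081767, -0.25333602,  0.0430836 ]), 'wrist_force': array([-2.80336034, -4.90189899,  6.87386723]), 'opening': 0.12289275225325422, 'grasp_force': 43.38205397129059, 'tool_rot': array([ 1.92068825e-04,  4.75985806e-01,  8.79452894e-01, -2.87109984e-04])}
th -0.15251823275551055 err [5.41706387e-05 1.15342146e-04 1.21498406e-05]
```

Emit:
arm_command(motion="0 0 0 0 0 0; 0 0 0 0 0 0; 0 0 0 0 0 0; 0 0 0 0 0 0; 0 0 0 0 0 0", jaw=0)

```text
clock: 19.05
position: [0.4808, -0.2529, 0.0426]
tool_rot: [-0.0, 0.476, 0.88, 0.0]
wrist_force: [-0.1, 0.1, -0.3]
opening: 0.497
grasp_force: 0.0
```

Emit:
arm_command(motion="0 0 -3 0 0 0; 0 0 -10 0 0 0; 0 0 -20 0 0 0; 0 0 -32 0 0 0; 0 0 -46 0 0 0; 0 0 -60 0 0 0; 0 0 -80 0 0 0; 0 0 -100 0 0 0; 0 0 -115 0 0 0; 0 0 -125 0 0 0; 0 0 -125 0 0 0")

```text
clock: 20.42
position: [0.4811, -0.2534, 0.1684]
tool_rot: [0.001, 0.476, 0.879, -0.0]
wrist_force: [-0.5, 0.1, -0.5]
opening: 0.505
grasp_force: 0.0
```

```bash
python3 - <<'E'
from h import *
t=eyes.read_camera("top")[60:290,180:420]; b=eyes.read_camera("side")[130:360,150:390]
# overlay the bar and end-wall foot at -0.152 as measured at contact
for im,n,o in((t,"top",(180,60)),(b,"side",(150,130))):
    im[:]=im
    q=(proj(n,W(POSE,tray([[-.22,-.05,.009],[-.22,.05,.009]],-.152)))-o).astype(np.int32); cv2.polylines(im:=im,[q],False,(255,255,0),1)
cv2.imwrite("pics/end.png",cv2.resize(np.hstack([t,b]),None,fx=1.66,fy=1.66,interpolation=cv2.INTER_CUBIC))
s=r.read_state(); print(s["clock"],s["position"],s["wrist_force"],s["opening"])
E
```

```text
20.525 [ 0.48029034 -0.25308223  0.16719136] [ 0.47634377 -0.39373028  0.53039145] 0.5026133238521278
```

View pics/end.png

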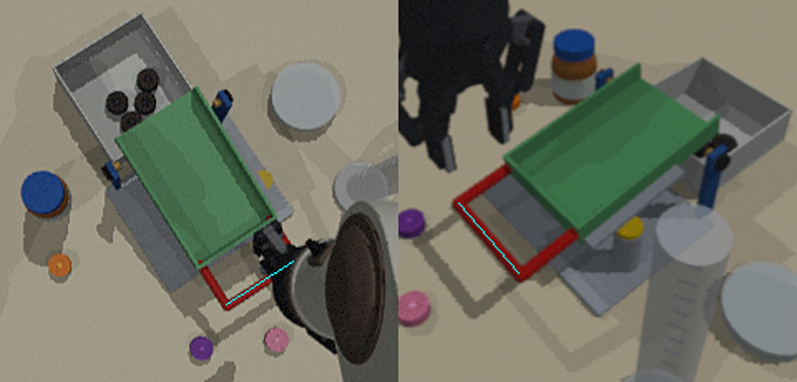

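The final view shows the bar on the −0.152 rad overlay. The rail meets the yellow cap at (630,228), the carriers are in the tub around (135,100), and the gripper is clear. Handing in.

```bash
python3 -c "
from plant import order
print(order.hand_in())"
```

```text
the job is handed in; nothing more can be done
None
```

The job is handed in: all four black carriers are in the tub, the tray rests on the post at about 0.15 rad below level, the gripper has let go and is clear, and it took about 20.5 s of the 54 s allowed. The push at the handle briefly reached 15 N as the rail met the post, and I eased it to about 7 N before letting go.

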